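Seat a moulded lid in the V fence and snap the toggle hold-down onto it

ROBOT

A 7-joint arm with a two-finger parallel gripper is mounted at the origin on a cart in front of the work surface, level with it; the furniture and walls round the work are solid. World frame = base frame: x ahead of the robot, y to its left, z up, the work surface at z = 0. Lengths are in m, angles in rad, forces in N, time in s.
With the tool pointing down it reaches from about 0.4 to 0.85 m from the base axis. Payload 10.4 kg.
Tool frame: the origin (TCP) lies between the finger pads; the fingertips stand ahead of it and the grasp point (between the pads) lies 5 mm behind it (manip.tip_extent is the z of the fingertips in the tool frame, in m); z points along the fingers, y is the line along which they close (so a half turn about z gives the same grasp; the last joint's range is limited). The gripper opens to 85 mm and grips with 20 to 120 N. Pads are 22 mm wide; open, the fingers measure 114 mm over their backs; the gripper's body (76 mm by 85 mm) begins 54 mm behind the grasp point. The pads swing forward as they close: fully open they stand 13 mm farther back than shut.
Start: joints at [1.088, 0.332, -0.065, 1.46, 0.022, 1.35, -0.088], TCP at [0.277, -0.56, 0.245] pointing down, gripper open.
Joint ranges: [-2.6, 2.6], [-0.5, 2.12], [-1.47, 1.34], [0.16, 2.42], [-1.27, 4.41], [0.06, 2.06], [-2.6, 2.6]. Speed limits (rad/s): [2.22, 2.22, 2.79, 2.79, 3.14, 3.14, 3.14].

INTERFACE

Orientations are given as a unit quaternion [x, y, z, w].
In Python, from workcell import status, viewer, manip gives the robot as it stands.
- The arm moves only by the tool play_rows, never from a script. Its argument "plan" is one flat list of numbers, 7 for each row, row after row: the turn, a rotation vector about the tool's x, y, z in degrees, then the shift along the tool's x, y, z in m, then the opening, from 0 (shut) to 1 (fully open). In form: [ax, ay, az, dx, dy, dz, grip, ax, ay, az, dx, dy, dz, grip, ...]. A call has 1 to 20 rows; each row is the pose to reach, as a shift and turn from the pose commanded when the call began, along the tool's axes at that moment; what a row does not reach only later rows make up. A row lasts 1/8 s, in which the tool goes at most 62.5 mm and 10.7 degrees, less where a joint would pass 70% of its speed; a pose out of reach is approached as far as the arm can. A call with a gripper value outside its range is refused whole. The fingers move at their own pace and stop on an object; "squeeze" is the grip in N (left out, the last holds). Time passes only in rows, so rows that repeat a pose let the fingers close. It gives the time, the measured TCP pose, the force, the opening and the grip force at its end, in the units of the state.
- status.get_obs(): the state, without advancing time (a new reading comes with each control period).
- viewer.camera(name): name is "scene" or "side" or "wrist"; returns the picture (480x640x3 uint8, red, green, blue); there is no depth.
- viewer.camera_model(name): a dict with "fx", "fy", "cx", "cy" (pixels), "R" (3x3) and "t" (3): a world point X has camera coordinates R X + t. Camera axes: x right, y down, z forward; pixel columns grow to the right and rows downward; lengths in m; the calibration is good to about 2 mm. A picture is of the moment at which its call begins: read the wrist's pose just before it. camera_model takes no time and is no camera call; for the wrist camera it gives the pose at the moment of the call.
- manip.hand_in(): hands the job in; it is judged then, once.
The state is a dict: "clock": time; "joint_pos": joint angles; "joint_velocities": joint speeds; "tau": joint torques, N m; "position": TCP position; "ee_rot": TCP orientation; "ft_force": force on the tool from outside, world axes, zero at the start; "torque": the same for the moment, N m; "grip_width": opening from 0.0 (shut) to 1.0 (fully open); "grasp_force": force on a finger pad.
Only numpy, scipy, OpenCV 4.12 (cv2) and the standard library are available. Lean on these libraries where they do the work, as an engineer would, in place of code of your own. Each camera call takes 0.05 s, during which the arm holds its last target. There are 200 camera calls.

TASK

Push the loose moulded lid lying in front of the V-shaped fence of the fixture along the table until it is fully home against both bars of the fence. Then push the lever of the toggle hold-down over past its centre, towards the lid, so that it snaps down and its rubber foot holds the lid. Only push with the fingers: keep the lid flat on the table, do not flip the lever before the lid is home, and do not disturb the other things.

Things in the scene. Friction and masses are not known exactly. Their poses are not given: they have to be found in the camera images.
- fixture: metal fixture screwed to the table. Origin on the table top, at the centre of the seated lid's place; +x = the way the lid is pushed in (roughly to the robot's left), z up. Two steel fence bars, 64x14x16 mm (16 high), form a 90 degree V open to -x; a lid fully home touches both and is centred on the origin. Behind the V, x = 63 to 143 mm, |y| to 55 mm, a 6 mm plate carries the hold-down
- pivot (a point): pivot of the toggle lever, between two steel cheeks on the fixture; fixture x = 85, y = 0, z = 45 mm; pivot axis along fixture y; axes as the fixture's. The cheeks are 57 mm high, at fixture x = 70 to 104 mm, |y| up to 25 mm
- clamp (a joint): lever angle (rad). 0 = open: grip leans away from the lid (fixture +x, 55 deg above level), arm and rubber foot raised. Grows as the grip is pushed towards the lid (-x). A spring drives it off centre (0.61, grip upright) to either side; about 1.22 = snapped down, foot on the lid, grip 35 deg past upright; 1.36 = end stop, only with no lid beneath. Starting it takes 4 to 6 N at the grip
- clamp_grip (a point): point on the axis of the lever's round black hand grip (20 mm thick, from 42 to 108 mm from the pivot), 80 mm from the pivot; when open at fixture x = 131, z = 111 mm. The grip's free end is 133 mm above the table when open, 153 mm when upright. The raised arm and foot stay at fixture x = 20 mm or more, below 130 mm
- lid: the loose cream moulded lid, a round flat disc of diameter 110 mm (radius 55.2), 12 mm thick, about 20 g, lying flat 100 to 160 mm before its seat, on the -x side of the fixture. Origin at the centre of its underside
- kraft_box: small brown kraft box, 34x46x56 mm, standing beside the fixture; leave it alone. Origin under its centre
- stopper: tan moulded stopper shaped like a little bear, 38x48x59 mm, standing beside the fixture; leave it alone. Origin under its centre
- pot_a: cream moulded pot, 156x153x121 mm, at the back; leave it alone. Origin under its centre
- pot_b: second cream moulded pot, 156x153x121 mm, at the back; leave it alone. Origin under its centre
- half_shell: cream zig-zag half-shell dish, 118x112x60 mm, back left; leave it alone. Origin under its centre
- marker: black felt marker lying on the table, 128x13x15 mm, at the left; leave it alone. Origin under its centre
Not all that is in view belongs to the job. What is shaped like the lid but orange is not meant.

How it is judged:
On the way, in this order (a step that is already met when the one before it is completed fails the run):
1. the lid is fully home in the V fence, the lever still open (horizontal distance between lid and fixture below 0.005 m and value of joint clamp below 0.3 rad), for 0.2 s.
2. the lever has snapped over and its foot rests on the lid (horizontal distance between lid and fixture below 0.005 m and value of joint clamp above 1.1 rad), for 0.2 s.
At the end, for the whole second after the job is handed in: The lid lies flat on the table within 5 mm of its seat in the V fence, and the lever is snapped over (1.12 to 1.28 rad), its foot resting on the lid, everything at rest (horizontal distance between lid and fixture below 0.005 m and angle between lid's own z axis and vertical below 0.06 rad and height (world z) of lid below 0.004 m and value of joint clamp between 1.12 and 1.28 rad and velocity of joint clamp below 0.1 rad/s and linear speed of lid below 0.01 m/s); the robot touches nothing.
It fails at once if the lid is lifted off the table (8 mm) or tipped (0.15 rad) (height (world z) of lid above 0.008 m or angle between lid's own z axis and vertical above 0.15 rad).
It fails at once if the lever is flipped past centre while the lid is not home (value of joint clamp above 0.65 rad and horizontal distance between lid and fixture above 0.012 m).
It fails at once if another thing is pushed aside (20 mm) or knocked over (distance of any of kraft_box, stopper, pot_a, pot_b, half_shell, marker from where it was at the start of the episode above 0.02 m or angle between any of kraft_box, stopper, pot_a, pot_b, half_shell, marker's own z axis and vertical above 0.4 rad).
It also fails if it takes over 45 s, if anything falls off the work surface, if the arm or the gripper's body presses on something with over 40 N, if the wrist force passes 120 N, or if a joint passes its speed limit or range.

## Working session

There is one attempt and no reset: what is moved stays moved. The work goes in short steps, Python scripts to look and compute and a tool call to move; the robot and the scene stay as the last step left them, time stands still between calls to the robot, and variables do not carry over. Pictures are saved under pics/ and viewed, at most 10 in all, crops included, and the job is handed in when it is done.

Besides the shell and the picture viewer there is one more tool, called after "Call:" by a JSON object that holds its "name" and its "arguments". play_rows: Moves the arm, as the interface text tells. Its arguments: {"type":"object","properties":{"plan":{"type":"array","items":{"type":"number"}},"squeeze":{"type":"number"}},"required":["plan"]}

```bash
mkdir -p pics
python3 - <<'E'
from workcell import status, viewer, manip
import cv2,numpy as np
o=status.get_obs();print(o['clock'],o['position'],o['ee_rot'],manip.tip_extent)
for n in("scene","side"):
    cv2.imwrite(f"pics/{n}0.png",viewer.camera(n)[...,::-1]);m=viewer.camera_model(n);print(n,m)
E
```

```text
0.0 [ 0.27719434 -0.55978798  0.24451596] [ 9.73686291e-01  2.27891482e-01 -1.93573271e-04 -6.63870436e-04] 0.014
scene {'fx': 613.5250609554375, 'fy': 613.5250609554375, 'cx': 306.6993744313191, 'cy': 240.03052888343984, 'R': array([[-0.84636653, -0.53246198,  0.01216304],
       [-0.23324121,  0.35002079, -0.90723976],
       [ 0.47881336, -0.77069429, -0.42043796]]), 't': array([0.48797828, 0.19317485, 0.99649997])}
side {'fx': 622.0940330694937, 'fy': 622.0940330694937, 'cx': 321.83059124646604, 'cy': 248.26190908018074, 'R': array([[-0.85053512, -0.52575702, -0.01302164],
       [-0.20606241,  0.35592999, -0.9115109 ],
       [ 0.48386804, -0.77258877, -0.41106971]]), 't': array([0.51451718, 0.17379134, 1.25594146])}
```

View pics/scene0.png

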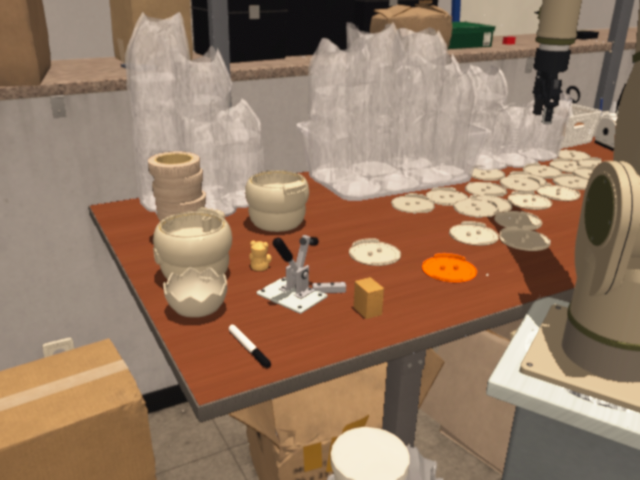

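View pics/side0.png

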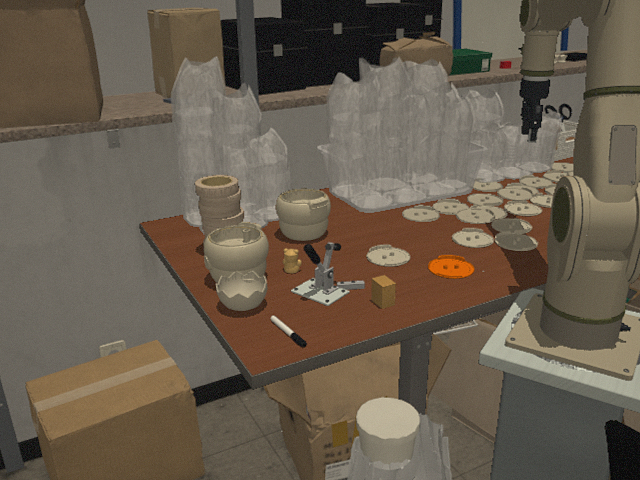

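The lid is at scene (375,252). The fixture plate is near (292,293), with a fence bar at about (330,288), the box at (368,298) and the bear at (260,255). Next I'll enlarge that area for pixel positions.

```bash
cat > h.py <<'E'
from workcell import status, viewer, manip
import cv2,numpy as np
def ray(m,px,z=0.):
    d=m['R'].T@np.array([(px[0]-m['cx'])/m['fx'],(px[1]-m['cy'])/m['fy'],1]);c=-m['R'].T@m['t']
    return c+d*(z-c[2])/d[2]
def proj(m,X):
    p=m['R']@np.asarray(X,float)+m['t'];return np.array([m['fx']*p[0]/p[2]+m['cx'],m['fy']*p[1]/p[2]+m['cy']])
E
python3 - <<'E'
from h import *
m=viewer.camera_model("scene");print(-m['R'].T@m['t'])
im=cv2.imread("pics/scene0.png")
cv2.imwrite("pics/crop0.png",cv2.resize(im[220:330,240:410],None,fx=4.7,fy=4.7,interpolation=cv2.INTER_CUBIC))
hsv=cv2.cvtColor(im,cv2.COLOR_BGR2HSV)
k=((hsv[...,1]<120)&(hsv[...,2]>120)).astype(np.uint8);k[:, :345]=0;k[:,405:]=0;k[:235]=0;k[:270,:][:,:345]=0;k[272:]=0
c=max(cv2.findContours(k,0,1)[0],key=cv2.contourArea)
P=np.array([ray(m,p[0],.010)[:2] for p in c])
(x,y),r=cv2.minEnclosingCircle(P.astype(np.float32)*1000);print("lid",x,y,r,cv2.boundingRect(c))
for n,px in dict(fence=(330,288),plateL=(258,293),plateB=(298,310),plateR=(327,292),box=(368,314),bear=(260,269)).items():print(n,ray(m,px))
E
```

```text
[-0.01907268  0.9602115   0.58828702]
lid 489.158935546875 -132.87158203125 67.81946563720703 (349, 238, 52, 28)
fence [0.49434487 0.04520449 0.        ]
plateL [0.59997068 0.13827385 0.        ]
plateB [0.50201763 0.14837484 0.        ]
plateR [0.49127112 0.06199066 0.        ]
box [0.38839343 0.09025708 0.        ]
bear [0.65541759 0.05581215 0.        ]
```

View pics/crop0.png

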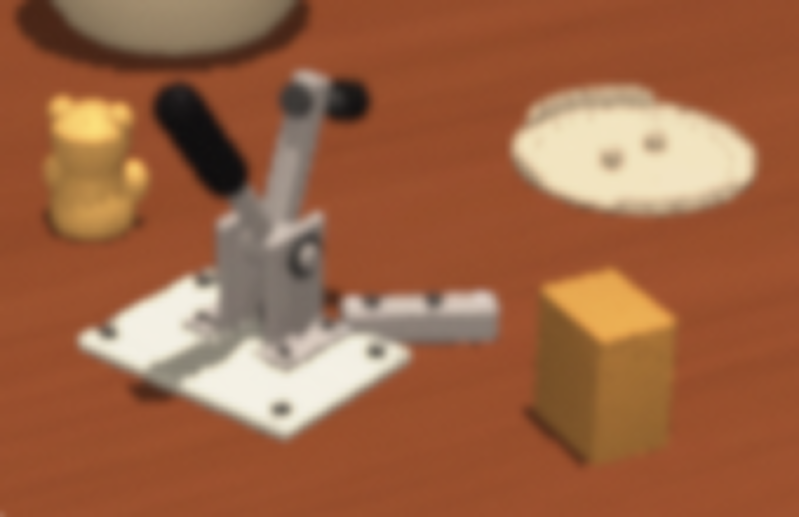

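The enlarged crop shows the plate corners at scene px (257,292), (301,313), (327.7,295), (281.5,278.5). The near fence bar, the open lever with its grip leaning left, and the lid ellipse centred near (375,253) are all clear. Now I'll fit the fixture pose and the lid circle.

Run:
```python
from h import *
from scipy.optimize import least_squares
m=viewer.camera_model("scene")
cr=lambda x,y:(240+(x+.5)/4.7-.5,220+(y+.5)/4.7-.5)
px=[cr(*p) for p in[(412,352),(287,437),(80,340),(195,275)]]
F=np.array([[63,55,6],[143,55,6],[143,-55,6],[63,-55,6]])/1000
pl=np.array([ray(m,p,.006) for p in px]);print(pl.round(4))
def T(q,F):c,s=np.cos(q[2]),np.sin(q[2]);return np.asarray(F)@np.array([[c,s,0],[-s,c,0],[0,0,1]])+[q[0],q[1],0]
s=least_squares(lambda q:np.concatenate([proj(m,a)-b for a,b in zip(T(q,F),px)]),[.5,0,1.5]);q=s.x
print("fixture",q,np.degrees(q[2]),s.fun.round(2))
for n,f in dict(grip=(.131,0,.111),end=(85e-3+.108*np.cos(.96),0,.045+.108*np.sin(.96)),barend=(.0,.0,.016)).items():
    p=proj(m,T(q,f));print(n,T(q,f),(p-[240,220])*4.7)
# lid: lower outline points
L=np.array([ray(m,cr(*p),.011)[:2] for p in[(512,150),(757,157),(645,213),(560,195),(720,195)]])
s=least_squares(lambda c:np.hypot(*(L-c[:2]).T)-.0552,[.49,-.13]);print("lid",s.x,s.fun)
d=q[:2]-s.x;print("dist",np.hypot(*d),"dir",np.degrees(np.arctan2(d[1],d[0])))
for n,p in dict(box=(598,400),bear=(92,215)).items():print(n,ray(m,cr(*p),0.02))
```

```text
[[0.4808 0.0791 0.006 ]
 [0.4879 0.1615 0.006 ]
 [0.5982 0.1448 0.006 ]
 [0.5905 0.0735 0.006 ]]
fixture [0.5299534  0.01204128 1.47935896] 84.761024938614 [-0.25  0.14  0.43 -0.55 -1.25  1.06  1.1  -0.75]
grip [0.54191501 0.14249403 0.111     ] [194.93560061 135.97518676]
end [0.54337051 0.1583676  0.13347269] [167.4679222   96.22540348]
barend [0.5299534  0.01204128 0.016     ] [391.11447929 232.60879908]
lid [ 0.48303868 -0.12379764] [-6.39143425e-07  1.58220989e-03  2.33528672e-03 -3.89114923e-04
 -2.74429164e-03]
dist 0.14371222199486527 dir 70.94660845202972
box [0.3906841  0.09271855 0.02      ]
bear [0.64324407 0.07461782 0.02      ]
```

Run:
```python
from h import *
m=viewer.camera_model("scene")
im=cv2.imread("pics/scene0.png");hsv=cv2.cvtColor(im,cv2.COLOR_BGR2HSV)
k=((hsv[...,0]<18)&(hsv[...,1]>200)&(hsv[...,2]>200)).astype(np.uint8)
c=max(cv2.findContours(k,0,1)[0],key=cv2.contourArea);P=np.array([ray(m,p[0],.01)[:2] for p in c])
print("orange",cv2.minEnclosingCircle(P.astype(np.float32)*1000))
print("shell",ray(m,(196,305),.02))
o=status.get_obs();from scipy.spatial.transform import Rotation as R
print(R.from_quat(o['ee_rot']).as_matrix().round(3))
# target of approach, in tool axes now
u=np.array([np.cos(np.radians(71)),np.sin(np.radians(71)),0])
for d,z in((.085,.08),(.085,.015)):
    X=np.r_[.483,-.124,0]-d*u+[0,0,z];print(X,R.from_quat(o['ee_rot']).inv().apply(X-o['position']).round(4))
```

```text
orange ((325.0445251464844, -154.29978942871094), 65.02216339111328)
shell [0.64575809 0.26171318 0.02      ]
[[ 0.896  0.444 -0.001]
 [ 0.444 -0.896  0.001]
 [-0.    -0.001 -1.   ]]
[ 0.45532671 -0.20436908  0.08      ] [ 0.3174 -0.2393  0.1649]
[ 0.45532671 -0.20436908  0.015     ] [ 0.3174 -0.2392  0.2299]
```

Call:
{"name": "play_rows", "arguments": {"plan": [0, 0, -15, 0.08, -0.06, 0.0, 0.5, 0, 0, -30, 0.16, -0.12, 0.02, 0.5, 0, 0, -45, 0.24, -0.18, 0.05, 0.5, 0, 0, -45, 0.29, -0.21, 0.09, 0.5, 0, 0, -45, 0.317, -0.239, 0.13, 0.5, 0, 0, -45, 0.317, -0.239, 0.165, 0.5, 0, 0, -45, 0.317, -0.239, 0.165, 0.5, 0, 0, -45, 0.317, -0.239, 0.165, 0.5, 0, 0, -45, 0.317, -0.239, 0.165, 0.5, 0, 0, -45, 0.317, -0.239, 0.165, 0.5, 0, 0, -45, 0.317, -0.239, 0.165, 0.5, 0, 0, -45, 0.317, -0.239, 0.165, 0.5]}}

```text
clock: 1.6
position: [0.4554, -0.206, 0.0808]
ee_rot: [0.813, 0.583, 0.0, 0.0]
ft_force: [0.3, 0.2, -0.5]
grip_width: 0.499
grasp_force: 0.0
```

Run:
```python
from h import *
o=status.get_obs();print(o['clock'],o['position'],o['ee_rot'],o['grip_width'],o['ft_force'])
m=viewer.camera_model("wrist");im=viewer.camera("wrist");cv2.imwrite("pics/w1.png",im[...,::-1]);np.save("w1.npy",m,allow_pickle=True)
for n,X in dict(lid=(.483,-.124,.012),seat=(.53,.012,0),piv=(.538,.097,.045)).items():print(n,proj(m,X))
```

```text
1.6 [ 0.45540175 -0.20603787  0.08084175] [8.12708448e-01 5.82670340e-01 1.11034333e-04 4.91243627e-04] 0.4993934001355741 [ 0.30974376  0.18799297 -0.49782346]
lid [314.35154188  81.41603572]
seat [ 316.03540323 -325.04692813]
piv [  218.54708291 -1119.74633736]
```

View pics/w1.png

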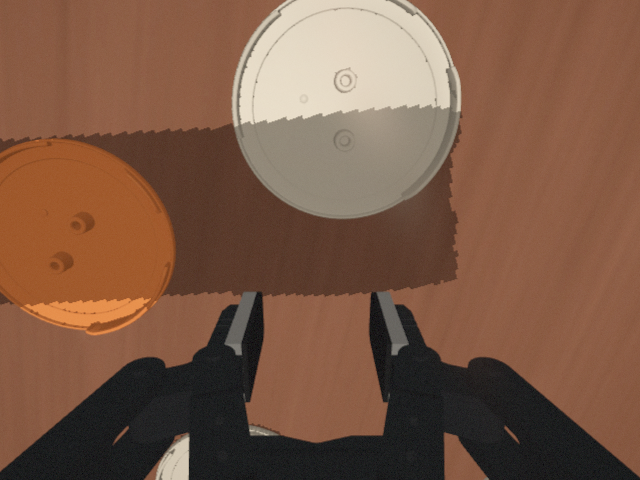

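The wrist view shows the lid circle spanning columns 233–461 with its bottom at row 218, centre about (347,104). The orange disc is to the left, and another cream lid sits under the palm at (250,430). I'll refine the lid position from this.

Run:
```python
from h import *
from scipy.optimize import least_squares
from scipy.spatial.transform import Rotation as R
m=np.load("w1.npy",allow_pickle=True).item()
L=np.array([ray(m,p,.009)[:2] for p in[(233,105),(461,105),(345,218),(265,182),(432,182)]])
s=least_squares(lambda c:np.hypot(*(L-c[:2]).T)-.0552,[.49,-.13]);c=s.x;print("lid",c,s.fun.round(4))
o=status.get_obs();Q=R.from_quat(o['ee_rot'])
print("lid in tool",Q.inv().apply(np.r_[c,0]-o['position']),"seat in tool",Q.inv().apply(np.r_[.530,.012,0]-o['position']))
print("other lid edge in tool",Q.inv().apply(ray(m,(250,424),.01)-o['position']))
d=np.array([.530,.012])-c;print(np.hypot(*d),np.degrees(np.arctan2(d[1],d[0])))
print(proj(m,o['position']-[0,0,.08]))
```

```text
lid [ 0.49438966 -0.14121988] [ 0.0003 -0.001  -0.0004 -0.0005  0.0011]
lid in tool [0.07372738 0.01617173 0.08069214] seat in tool [0.23027429 0.00076103 0.08063548]
other lid edge in tool [-0.11768342 -0.04144223  0.0707091 ]
0.15730361803943801 76.91597856647161
[314.88762021 245.81250821]
```

Call:
{"name": "play_rows", "arguments": {"plan": [0, 0, -5.7, -0.011, 0.0245, 0.03, 0.5, 0, 0, -5.7, -0.011, 0.0245, 0.055, 0.5, 0, 0, -5.7, -0.011, 0.0245, 0.066, 0.5, 0, 0, -5.7, -0.011, 0.0245, 0.066, 0.5, 0, 0, -5.7, -0.011, 0.0245, 0.066, 0.5]}}

```text
clock: 2.28
position: [0.4755, -0.2236, 0.0153]
ee_rot: [0.782, 0.623, 0.0, 0.001]
ft_force: [0.4, -0.4, -0.4]
grip_width: 0.5
grasp_force: 0.0
```

Run:
```python
from h import *
o=status.get_obs();print(o['clock'],o['position'],o['ee_rot'],o['grip_width'],o['ft_force'])
im=viewer.camera("wrist");cv2.imwrite("pics/w2.png",im[...,::-1])
```

```text
2.275 [ 0.47553908 -0.22362095  0.01527591] [7.82342427e-01 6.22848242e-01 2.03719987e-04 5.93778847e-04] 0.500342666506359 [ 0.35428628 -0.38272557 -0.43847316]
```

View pics/w2.png

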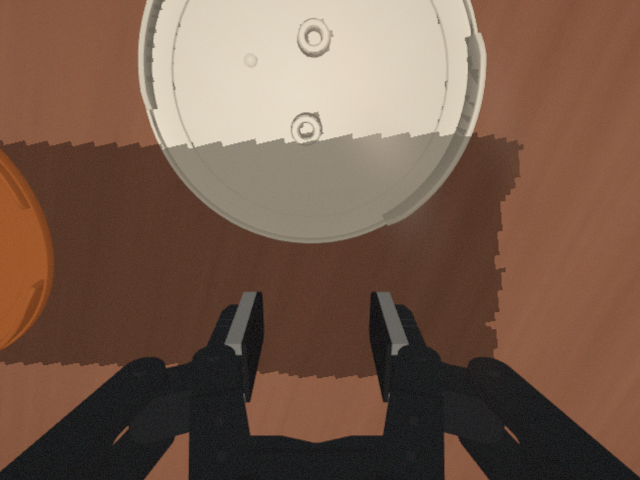

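The lid is centred between the fingers, with its near edge at (312,243) and the finger midline at column 316. I'll lower slightly while checking force, then push.

Call:
{"name": "play_rows", "arguments": {"plan": [0, 0, 0, 0, 0, 0.001, 0.5, 0, 0, 0, 0, 0, 0.003, 0.5, 0, 0, 0, 0, 0, 0.003, 0.5]}}

```text
clock: 2.7
position: [0.4754, -0.2237, 0.0123]
ee_rot: [0.782, 0.623, -0.0, 0.0]
ft_force: [-3.7, 1.9, 10.5]
grip_width: 0.499
grasp_force: 5.5
```

Call:
{"name": "play_rows", "arguments": {"plan": [0, 0, 0, 0, 0, -0.0035, 0.5, 0, 0, 0, 0.01, 0, -0.0035, 0.5, 0, 0, 0, 0.02, 0, -0.0035, 0.5, 0, 0, 0, 0.028, 0, -0.0035, 0.5, 0, 0, 0, 0.036, 0, -0.0035, 0.5, 0, 0, 0, 0.046, 0, -0.0035, 0.5, 0, 0, 0, 0.056, 0, -0.0035, 0.5, 0, 0, 0, 0.066, 0, -0.0035, 0.5, 0, 0, 0, 0.076, 0, -0.0035, 0.5, 0, 0, 0, 0.086, 0, -0.0035, 0.5, 0, 0, 0, 0.096, 0, -0.0035, 0.5, 0, 0, 0, 0.106, 0, -0.0035, 0.5, 0, 0, 0, 0.116, 0, -0.0035, 0.5, 0, 0, 0, 0.126, 0, -0.0035, 0.5, 0, 0, 0, 0.135, 0, -0.0035, 0.5, 0, 0, 0, 0.14, 0, -0.0035, 0.5, 0, 0, 0, 0.14, 0, -0.0035, 0.5]}}

```text
clock: 4.82
position: [0.5066, -0.0868, 0.0148]
ee_rot: [0.782, 0.623, 0.0, 0.0]
ft_force: [0.4, -0.3, 1.2]
grip_width: 0.501
grasp_force: 0.0
```

Run:
```python
from h import *
o=status.get_obs();print(o['clock'],o['position'],o['ee_rot'],o['ft_force'])
m=viewer.camera_model("wrist");im=viewer.camera("wrist");np.save("w3.npy",m,allow_pickle=True)
sc=viewer.camera("scene");a=cv2.resize(sc[220:330,250:410],(800,550),interpolation=cv2.INTER_CUBIC)
cv2.imwrite("pics/s3.png",a[...,::-1]);cv2.imwrite("pics/w3.png",im[...,::-1])
```

```text
4.825 [ 0.50655891 -0.08675602  0.0148173 ] [7.82199713e-01 6.23027775e-01 1.00440774e-05 1.17217190e-05] [ 0.37704732 -0.34666674  1.2175748 ]
```

View pics/w3.png

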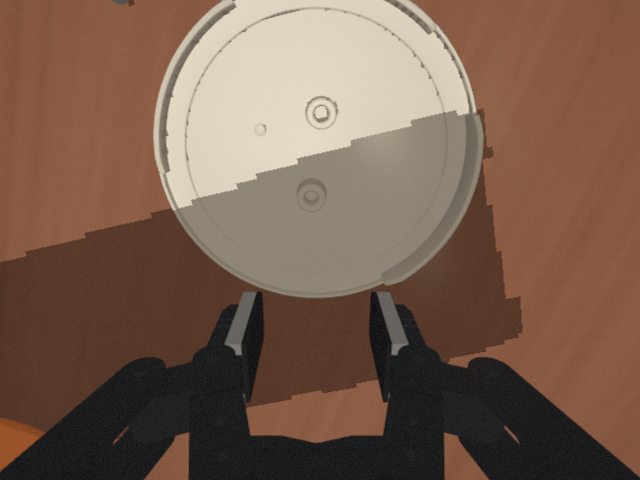

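View pics/s3.png

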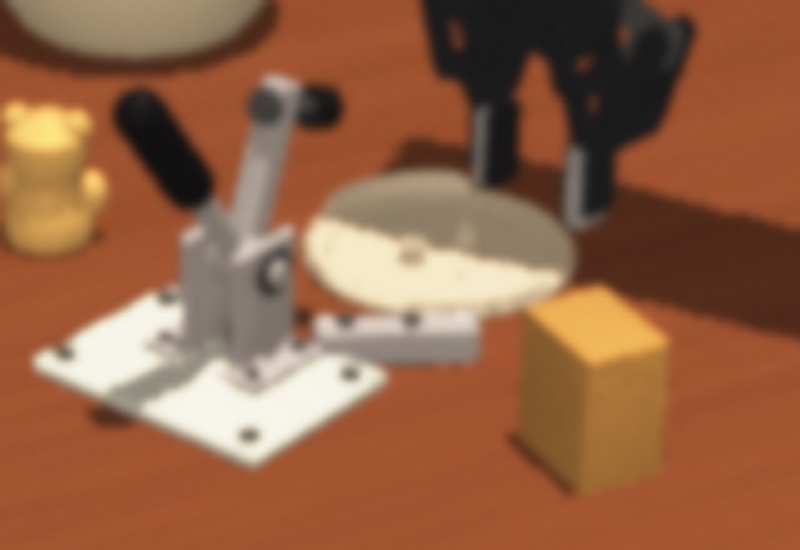

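The lid is still centred (columns 155–483) and in contact with both fingers. The end of the +y fence bar peeks in at (125,3) in the wrist view. I'll use it to check the fixture pose.

Run:
```python
from h import *
m=np.load("w3.npy",allow_pickle=True).item();ms=viewer.camera_model("scene")
c,s=np.cos(1.47936),np.sin(1.47936);Rf=np.array([[c,s],[-s,c]]);f0=np.array([.52995,.01204])
w=ray(m,(128,4),.016);print("bar end",w,Rf@(w[:2]-f0))
for p in((478,330),(470,312),(320,318)):
    w=ray(ms,(250+p[0]/5-.4,220+p[1]/5-.4),.016);print(w,Rf@(w[:2]-f0))
from scipy.optimize import least_squares
L=np.array([ray(m,p,.009)[:2] for p in[(155,130),(483,130),(319,297),(205,248),(432,248)]])
s=least_squares(lambda c:np.hypot(*(L-c[:2]).T)-.0552,[.52,-.03]);print("lid",s.x,s.fun.round(4),Rf@(s.x-f0))
```

```text
bar end [0.47858393 0.02776222 0.016     ] [0.01096635 0.05258708]
[0.4607637  0.04594512 0.016     ] [0.02744616 0.07199312]
[0.47028188 0.03511264 0.016     ] [0.01752802 0.0615256 ]
[0.51626858 0.07122582 0.016     ] [0.05768934 0.01902847]
lid [ 0.52219377 -0.02448611] [-0.001  -0.001   0.0006 -0.0006 -0.0007] [-0.03708174  0.00438866]
```

Call:
{"name": "play_rows", "arguments": {"plan": [0, 0, 0, 0.008, 0, 0, 0.5, 0, 0, 0, 0.016, 0, 0, 0.5, 0, 0, 0, 0.024, 0.0, 0, 0.5, 0, 0, 0, 0.03, 0.0, 0, 0.5, 0, 0, 0, 0.033, 0.0, 0, 0.5, 0, 0, 0, 0.035, 0.0, 0, 0.5, 0, 0, 0, 0.035, 0, 0, 0.5]}}

```text
clock: 5.8
position: [0.5144, -0.0534, 0.0149]
ee_rot: [0.782, 0.623, -0.0, 0.0]
ft_force: [-0.2, -1.2, 0.7]
grip_width: 0.501
grasp_force: 0.7
```

Call:
{"name": "play_rows", "arguments": {"plan": [0, 0, 0, 0.002, 0, 0, 0.5, 0, 0, 0, 0.003, 0, 0, 0.5, 0, 0, 0, 0.003, 0.0, 0, 0.5]}}

```text
clock: 6.18
position: [0.5153, -0.0523, 0.015]
ee_rot: [0.783, 0.622, -0.0, 0.001]
ft_force: [1.2, -7.9, 0.3]
grip_width: 0.499
grasp_force: 3.6
```

Call:
{"name": "play_rows", "arguments": {"plan": [0, 0, 0, 0.001, 0, 0, 0.5, 0, 0, 0, 0.002, 0, 0, 0.5, 0, 0, 0, 0.002, 0.0, 0, 0.5]}}

```text
clock: 6.55
position: [0.516, -0.0515, 0.0151]
ee_rot: [0.783, 0.622, -0.001, 0.002]
ft_force: [2.8, -11.4, 0.5]
grip_width: 0.5
grasp_force: 5.9
```

Run:
```python
from h import *
o=status.get_obs();print(o['clock'],o['position'],o['ee_rot'],o['ft_force'])
m=viewer.camera_model("wrist");im=viewer.camera("wrist");np.save("w4.npy",m,allow_pickle=True)
cv2.imwrite("pics/w4.png",im[...,::-1])
```

```text
6.55 [ 0.51597459 -0.0514659   0.01512539] [ 7.83228607e-01  6.21731138e-01 -6.03670759e-04  1.72526319e-03] [  2.80734356 -11.42860869   0.45578722]
```

View pics/w4.png

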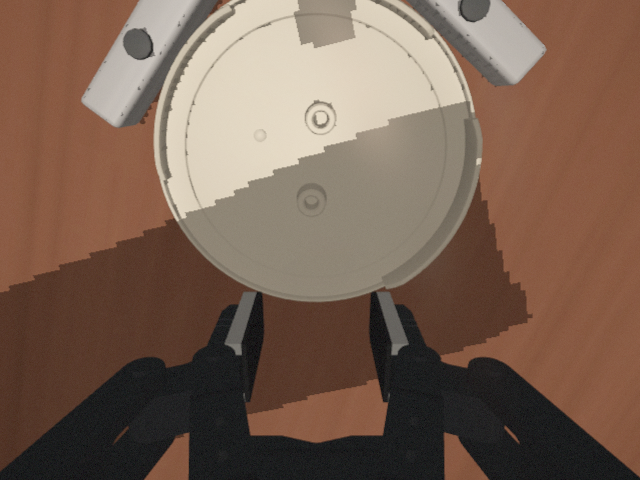

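Both bars are in view: the left bar's end corners are at (82,98) and (120,126), the right bar's at (517,84) and (545,47). The lid spans columns 156–482 with its bottom at row 300. Now I'll check that it is seated.

Run:
```python
from h import *
from scipy.optimize import least_squares
m=np.load("w4.npy",allow_pickle=True).item()
A=[ray(m,p,.016)[:2] for p in((120,126),(82,98),(517,84),(545,47))]
G=np.array([[16.4,61.6],[26.3,71.5],[16.4,-61.6],[26.3,-71.5]])/1000
def T(q):c,s=np.cos(q[2]),np.sin(q[2]);return G@np.array([[c,s],[-s,c]])+q[:2]
f=least_squares(lambda q:(T(q)-A).ravel(),[.53,.012,1.479]);q=f.x;print("fixture",q,np.degrees(q[2]),f.fun.round(4))
L=np.array([ray(m,p,.009)[:2] for p in[(156,130),(482,130),(319,300),(205,252),(432,252)]])
s=least_squares(lambda c:np.hypot(*(L-c[:2]).T)-.0552,[.52,0]);d=s.x-q[:2];c,n=np.cos(q[2]),np.sin(q[2])
print("lid",s.x,s.fun.round(4),"in fixture",[c*d[0]+n*d[1],-n*d[0]+c*d[1]])
```

```text
fixture [0.53123094 0.00789631 1.4436507 ] 82.71509212526023 [-0.0011 -0.0002 -0.0016  0.0005  0.0002 -0.0002  0.0026 -0.0001]
lid [0.5314385 0.0090845] [-0.0011 -0.0011  0.0003 -0.0005 -0.0005] in fixture [np.float64(0.0012049226660853435), np.float64(-5.521590732379336e-05)]
```

The lid is seated: about 1 mm off in the fixture frame, within measuring error, and touching both bars. Next I retreat, rise, and go round behind the grip.

Call:
{"name": "play_rows", "arguments": {"plan": [0, 0, 0, -0.01, 0, 0, 0.5, 0, 0, 0, -0.03, 0, 0, 0.5, 0, 0, 0, -0.03, 0, -0.05, 0.5, 0, 0, 0, -0.03, 0, -0.11, 0, 0, 0, 0, -0.03, 0, -0.17, 0, 0, 0, 0, -0.03, 0, -0.23, 0, 0, 0, 0, 0.0, 0, -0.245, 0, 0, 0, 0, 0.05, 0, -0.245, 0, 0, 0, 0, 0.1, -0.005, -0.245, 0, 0, 0, 0, 0.15, -0.01, -0.245, 0, 0, 0, 0, 0.2, -0.015, -0.245, 0, 0, 0, -6, 0.25, -0.019, -0.245, 0, 0, 0, -6, 0.26, -0.019, -0.245, 0, 0, 0, -6, 0.26, -0.019, -0.245, 0, 0, 0, -6, 0.26, -0.019, -0.245, 0]}}

```text
clock: 8.48
position: [0.5555, 0.2078, 0.2597]
ee_rot: [0.75, 0.662, -0.0, 0.0]
ft_force: [-0.5, 0.2, -1.0]
grip_width: -0.002
grasp_force: 0.0
```

Run:
```python
from h import *
o=status.get_obs();print(o['clock'],o['position'],o['ee_rot'],o['ft_force'],o['grip_width'])
sc=viewer.camera("scene");a=cv2.resize(sc[160:330,200:420],(792,612)[:2] if 0 else (770,595),interpolation=cv2.INTER_CUBIC)
cv2.imwrite("pics/s5.png",a[...,::-1])
```

```text
8.475 [0.55550685 0.20778619 0.25968409] [ 7.49548120e-01  6.61949703e-01 -3.39024084e-04  3.02834677e-04] [-0.49623705  0.1934172  -1.03409077] -0.002465232615599201
```

View pics/s5.png

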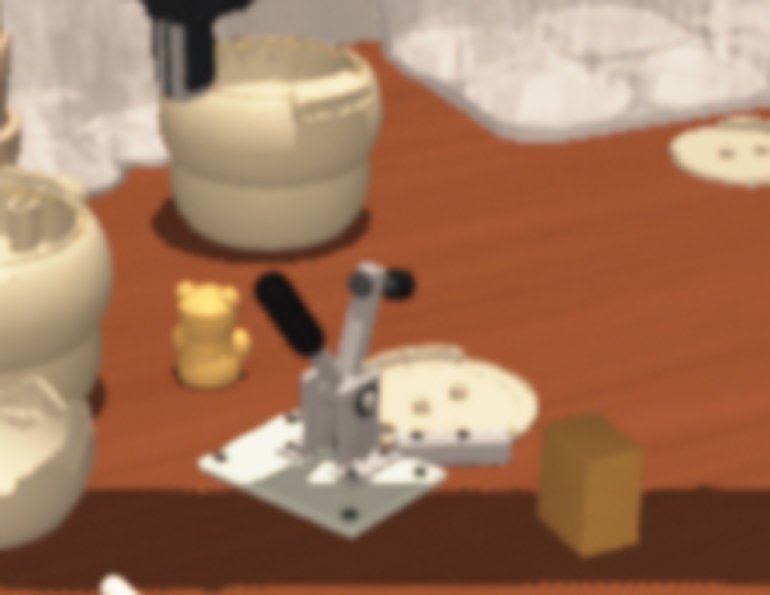

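The lid is home at (450,395) in the crop and the lever is still open with its grip at (290,310). I descend behind the grip and push.

Call:
{"name": "play_rows", "arguments": {"plan": [0, 0, 0, 0, 0, 0.05, 0, 0, 0, 0, 0, 0, 0.1, 0, 0, 0, 0, 0, 0, 0.14, 0, 0, 0, 0, 0, 0, 0.14, 0, 0, 0, 0, -0.015, 0, 0.14, 0, 0, 0, 0, -0.028, 0, 0.14, 0, 0, 0, 0, -0.036, 0, 0.14, 0, 0, 0, 0, -0.044, 0, 0.14, 0, 0, 0, 0, -0.052, 0, 0.14, 0, 0, 0, 0, -0.06, 0, 0.14, 0, 0, 0, 0, -0.068, 0, 0.14, 0]}}

```text
clock: 9.9
position: [0.5476, 0.1439, 0.1212]
ee_rot: [0.748, 0.664, 0.002, -0.0]
ft_force: [0.4, 5.3, 3.1]
grip_width: -0.001
grasp_force: 2.6
```

Contact shows a lever-like force of about 5 N, so I continue past centre.

Call:
{"name": "play_rows", "arguments": {"plan": [0, 0, 0, -0.008, 0, 0, 0, 0, 0, 0, -0.016, 0, 0, 0, 0, 0, 0, -0.024, 0, 0, 0, 0, 0, 0, -0.032, 0, 0, 0, 0, 0, 0, -0.04, 0, 0, 0, 0, 0, 0, -0.046, 0, 0, 0, 0, 0, 0, -0.046, 0, 0, 0]}}

```text
clock: 10.78
position: [0.5414, 0.0957, 0.1197]
ee_rot: [0.749, 0.663, -0.0, 0.0]
ft_force: [0.5, -0.5, 0.5]
grip_width: -0.002
grasp_force: 0.0
```

Call:
{"name": "play_rows", "arguments": {"plan": [0, 0, 0, 0.02, 0, 0, 0, 0, 0, 0, 0.05, 0, 0, 0, 0, 0, 0, 0.06, 0, -0.05, 0, 0, 0, 0, 0.06, 0, -0.1, 0, 0, 0, 0, 0.06, 0, -0.14, 0, 0, 0, 0, 0.06, 0, -0.14, 0, 0, 0, 0, 0.06, 0, -0.14, 0]}}

```text
clock: 11.65
position: [0.5484, 0.156, 0.259]
ee_rot: [0.749, 0.663, -0.0, -0.0]
ft_force: [-0.4, -0.4, 0.3]
grip_width: -0.002
grasp_force: 0.0
```

Run:
```python
from h import *
o=status.get_obs();print(o['clock'],o['position'],o['ft_force'])
sc=viewer.camera("scene");a=cv2.resize(sc[160:330,200:420],(770,595),interpolation=cv2.INTER_CUBIC)
cv2.imwrite("pics/s6.png",a[...,::-1])
```

```text
11.65 [0.54836749 0.15596931 0.25901532] [-0.38595781 -0.43747546  0.27403566]
```

View pics/s6.png

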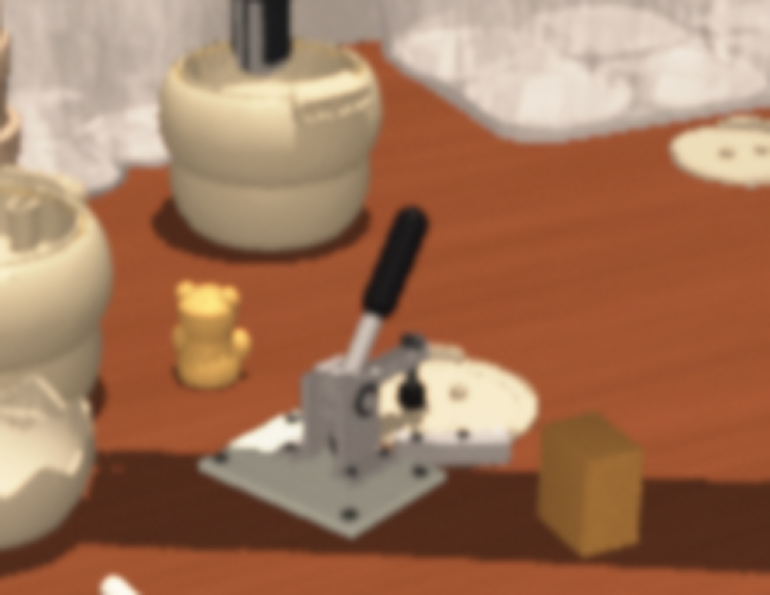

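The lever has snapped over with its grip at (400,260), the foot rests on the lid at (410,395), and everything else is undisturbed.

```bash
python3 -c "
from workcell import manip
print(manip.hand_in())"
```

```text
the job is handed in; nothing more can be done
None
```

The lid is home against both fence bars and the lever is snapped over with its foot on the lid. I handed the job in at about 11.7 s, and no verdict came back.

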